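Stand the rinsed arch models in the curing tray

ROBOT

A 6-joint arm with a two-finger parallel gripper is mounted at the origin on the work surface. World frame = base frame: x ahead of the robot, y to its left, z up, the work surface at z = 0. Lengths are in m, angles in rad, forces in N, time in s.
With the tool pointing down it reaches from about 0.35 to 0.85 m from the base axis. Payload 8.1 kg.
Tool frame: the origin (TCP) lies on the centre line of the jaws, within the pads' length; the fingertips stand 19 mm ahead of it and the grasp point (between the pads) is the TCP; x points along the fingers, y is the direction in which the jaws open and shut, and the axes are right-handed (so a half turn about x gives the same grasp; the last joint's range is limited). The gripper opens to 85 mm and grips with 20 to 120 N. Pads are 22 mm wide; open, the fingers measure 114 mm over their backs; the gripper's body (76 mm by 85 mm) begins 54 mm behind the grasp point. The pads swing forward as they close: fully open they stand 13 mm farther back than shut.
Start: joints at [1.207, 0.13, 1.488, -0, 1.523, -0.085], TCP at [0.165, 0.577, 0.25] pointing down, gripper open.
Joint ranges: [-2.96, 2.96], [-0.89, 2.26], [0.02, 2.5], [-1.34, 4.48], [0, 2.73], [-2.66, 2.66]. Speed limits (rad/s): [2.39, 2.39, 2.79, 3.14, 3.14, 3.14].

INTERFACE

Orientations are given as a unit quaternion [x, y, z, w].
In Python, from station import arm gives the robot as it stands.
- The arm moves only by the shell command python3 -m inch 'ROWS'. ROWS is JSON, a list of rows, each an object of numbers: "jaw": the gripper command: -1 is fully open, 1 is shut, values between are in proportion; "dx", "dy", "dz": the shift along the tool's x, y, z in m; "spin": the turn about the tool's x in degrees. In form: [{"jaw": .., "dx": .., "dy": .., "dz": .., "spin": ..}, ...]. A call has 1 to 12 rows; each row is the pose to reach, as a shift and turn from the pose measured when the call began, along the tool's axes at that moment; what a row does not reach only later rows make up. A row lasts 1/12 s, in which the tool goes at most 41.7 mm and 7.16 degrees, less where a joint would pass 70% of its speed; a pose out of reach is approached as far as the arm can. A call with a gripper value outside its range is refused whole. The fingers move at their own pace and stop on an object; the grip force is fixed at half the most. Time passes only in rows, so rows that repeat a pose let the fingers close. It gives the time, the measured TCP pose, the force and the opening at its end, in the units of the state.
- arm.state(): the state, without advancing time (a new reading comes with each control period).
- arm.grab_frame(name): name is "scene" or "top" or "wrist"; returns a dict with "img" (480x640x3 uint8, red, green, blue), "z_map" (480x640 float32, m along the optical axis (not along the pixel's ray), 0 where there is no reading), "fx", "fy", "cx", "cy" (pixels), "k1" (the pictures are not rectified: a ray, as slopes to the right and down, at radius r is drawn at 1 + k1 r^2 times it, then the intrinsics apply), "R" (3x3) and "t" (3): a world point X has camera coordinates R X + t; the wrist camera has in their place "tool_from_camera" (4x4, takes a point from camera to tool coordinates, whose origin is the TCP and whose axes are the tool frame's). Camera axes: x right, y down, z forward; pixel columns grow to the right and rows downward; lengths in m; the calibration is good to about 2 mm. A picture is of the moment at which its call begins: read the wrist's pose just before it.
- arm.close_job(): hands the job in, once; it reports no verdict.
Trained networks look in a picture, given as the dict that the camera call returned (one of the last four; its "shot" number tells which), for a name from the list of things; names that differ only in an ending like _2 or _b are one class to them, and where a whole thing is asked for, a point or a joint stands for the part that bears it (a point fixed in the world has none). Each returns a list of dicts, best first, with "conf" (0 to 1); they miss things now and then, are a little off and sometimes report something else, mostly with a low value. They report only what shows in the picture. A call takes as long as a camera call. They do not tell look-alikes from the thing itself.
- arm.spot_in(picture, label): "bbox" ([centre column, centre row, width, height] in pixels, round what is visible of it).
- arm.outline_of(picture, label): "pixels" (480x640 bool, what is visible of it) and "bbox" ([centre column, centre row, width, height] in pixels, round what is visible of it).
- arm.spot_point(picture, label): "position" ([column, row] in pixels: a listed point, or the origin of a listed thing).
The state is a dict: "clock": time; "joint_positions": joint angles; "qvel": joint speeds; "joint_torque": joint torques, N m; "ee_pos": TCP position; "tcp_rot": TCP orientation; "contact_force": force on the tool from outside, world axes, zero at the start; "torque": the same for the moment, N m; "finger_gap": finger opening in m.
Only numpy, scipy, OpenCV 4.12 (cv2) and the standard library are available. Lean on these libraries where they do the work, as an engineer would, in place of code of your own. Each camera call takes 0.05 s, during which the arm holds its last target. There are 200 camera calls.

TASK

Two rinsed dental arch models lean on the drip rack: stand them upright on their flat heel edges in the two empty bays of the curing tray, one to a bay, each centred on the tray's dark line and with its teeth facing the same way as the model already standing in the middle bay, so that the three make one neat row. Set them down, do not drop them, and leave the standing model and everything else on the table where it is.

Things in the scene. Friction and masses are not known exactly. Their poses are not given: they have to be found in the camera images.
- model_a: cream resin dental arch model: D-shaped slab 14 thick, 60 wide, 61 tall (flat heel edge, straight sides to 31, then half circle), about 55 g; teeth in a horseshoe stand 7.5 proud of one face. Origin: centre of the 14 x 60 heel edge. x: out of the toothed face (back face at -7, toothed face +7, flat tooth tips +14.5); y: width; z: heel to round top at 61. Leans in a rack cradle at the start
- model_b: As model_a (identical, same frame and start attitude), in the other cradle of the rack, about 96 mm from it along the rack's y.
- model_c: Identical model, same frame, already standing on its heel on the tray's dark line in the middle bay, teeth facing the tray's +x. Loose: easily toppled. Leave it.
- model_a_bite (a point): point on model_a in the plane of the tooth tips, at x = 14.5, z = 31 from its origin: shows which way the teeth face. The two front teeth lie 52 to 58 above the heel and span 15 across; slab and teeth together are 21.5 thick there
- model_b_bite (a point): the same point on model_b
- rack: fixed steel drip rack: pan 100 (x) x 200 (y) x 12 high, two cradles on posts at y = +-48. Origin: under the pan's centre; +x points away from the robot at yaw 0. Each model lies on its plain back, held by gravity only, 35 degrees from vertical: round top leans to -x, teeth face up and +x. Heels 60 above the table at x = 0. Cradle backs (40 wide) reach 33 up from the heel; the top 28 overhangs freely
- tray: fixed aluminium curing tray 110 (x) x 244 (y), floor 5 above the table; rim and ribs 4 thick, 12 above the table. Two ribs part it into three bays along y, each 76 wide and 102 deep inside. Origin: centre of its underside; +x (away from the robot at yaw 0) is the way the teeth must face. A thin dark line at x = 0 runs along y through all bays
- bay_left (a point): floor centre of the bay on the tray's +y side, on the dark line; empty at the start
- bay_right (a point): floor centre of the bay on the tray's -y side, on the dark line; empty at the start
- resin_bottle: amber bottle with a white cap, 68 across, 170 high; loose, beside the work; origin centre of its underside
- jar: small clear jar, 42 across, 42 high, loose, between rack and tray; origin centre of its underside
- rinse_cup: white open cup, 72 across the rim, 70 high, loose, beside the work; origin centre of its underside
- scraper: spatula 190 long lying on the table at the near left; origin near its middle, x along it
- brush: brush 170 long lying on the table beyond the work; origin near its middle, x along it
- wax_block: grey block 50 x 70 x 22 high, loose, between and beyond rack and tray; origin centre of its underside
Not all that is in view belongs to the job. What is shaped like the model_c but blue is not meant. Leave any turquoise look-alike of the model_b alone.

How it is judged:
At the end, for the whole second after the job is handed in: model_a and model_b released, at rest, upright within 0.1 rad on their heels on the tray floor, one in each outer bay (either way about), heel centre within 12 mm of the bay's floor centre along tray x and y, teeth facing tray +x within 0.2 rad; model_c still upright (((x of model_a in the frame of tray between -0.012 and 0.012 m and y of model_a in the frame of tray between 0.068 and 0.092 m and z of each of model_a, model_b in the frame of tray below 0.009 m and x of each of model_a_bite, model_b_bite in the frame of tray above 0.001 m and angle between the x axis of each of model_a, model_b and the x axis of tray, either way round below 0.2 rad and angle between each of model_a, model_b's own z axis and vertical below 0.1 rad and x of model_b in the frame of tray between -0.012 and 0.012 m and y of model_b in the frame of tray between -0.092 and -0.068 m) or (x of model_a in the frame of tray between -0.012 and 0.012 m and y of model_a in the frame of tray between -0.092 and -0.068 m and z of each of model_a, model_b in the frame of tray below 0.009 m and x of each of model_a_bite, model_b_bite in the frame of tray above 0.001 m and angle between the x axis of each of model_a, model_b and the x axis of tray, either way round below 0.2 rad and angle between each of model_a, model_b's own z axis and vertical below 0.1 rad and x of model_b in the frame of tray between -0.012 and 0.012 m and y of model_b in the frame of tray between 0.068 and 0.092 m)) and angle between model_c's own z axis and vertical below 0.1 rad and contact force between the fingers and model_a below 0.05 N and linear speed of each of model_a, model_b below 0.02 m/s and angular speed of each of model_a, model_b below 0.2 rad/s and contact force between the fingers and model_b below 0.05 N); the robot touches nothing.
It fails at once if the standing model is moved more than 10 mm or tipped (distance of model_c from where it was at the start of the episode above 0.01 m or angle between model_c's own z axis and vertical above 0.3 rad).
It fails at once if a model is dropped (moves faster than 0.5 m/s with no finger on it) ((contact force between the fingers and model_a below 0.01 N and linear speed of model_a above 0.5 m/s) or (contact force between the fingers and model_b below 0.01 N and linear speed of model_b above 0.5 m/s)).
It fails at once if another thing on the table is pushed more than 40 mm (distance of any of resin_bottle, jar, rinse_cup, scraper, brush, wax_block from where it was at the start of the episode above 0.04 m).
It also fails if it takes over 58 s, if anything falls off the work surface, if the arm or the gripper's body presses on something with over 40 N, if the wrist force passes 120 N, or if a joint passes its speed limit or range.

## Working session

There is one attempt and no reset: what is moved stays moved. The work goes in short steps, Python scripts to look and compute and a shell command to move; the robot and the scene stay as the last step left them, time stands still between calls to the robot, and variables do not carry over. Pictures are saved under pics/ and viewed, about 8 in all and at most 12, crops included, and the job is handed in when it is done.

```bash
mkdir -p pics; ls; cat > h.py <<'E'
import numpy as np, cv2
from station import arm
from scipy.spatial.transform import Rotation as Rn
def tool():
    s=arm.state(); T=np.eye(4); T[:3,:3]=Rn.from_quat(s["tcp_rot"]).as_matrix(); T[:3,3]=s["ee_pos"]; return T
def grab(n):
    T=tool(); f=arm.grab_frame(n)
    if n=="wrist": f["W"]=T@np.array(f["tool_from_camera"])
    else:
        W=np.eye(4); W[:3,:3]=np.array(f["R"]).T; W[:3,3]=-W[:3,:3]@np.array(f["t"]); f["W"]=W
    return f
def rays(f,px):
    K=np.array([[f["fx"],0,f["cx"]],[0,f["fy"],f["cy"]],[0,0,1.]])
    u=cv2.undistortPoints(np.array(px,float).reshape(-1,1,2),K,np.array([f["k1"],0,0,0,0.]))[:,0]
    return np.c_[u,np.ones(len(u))]
def world(f,px):   # with depth
    px=np.array(px,float).reshape(-1,2); i=np.round(px).astype(int)
    z=f["z_map"][i[:,1].clip(0,479),i[:,0].clip(0,639)]
    return (rays(f,px)*z[:,None])@f["W"][:3,:3].T+f["W"][:3,3]
def onz(f,px,h):
    d=rays(f,px)@f["W"][:3,:3].T; o=f["W"][:3,3]; return o+d*((h-o[2])/d[:,2])[:,None]
def mask_pts(f,m):
    v,u=np.nonzero(m&(f["z_map"]>0)); return world(f,np.c_[u,v])
def save(f,name,crop=None,s=1):
    im=f["img"][:,:,::-1]
    if crop: x0,y0,x1,y1=crop; im=im[y0:y1,x0:x1]
    cv2.imwrite("pics/"+name,cv2.resize(im,None,fx=s,fy=s))
E
python3 - <<'E'
from h import *
np.set_printoptions(precision=4,suppress=True)
print(arm.state()["ee_pos"],tool()[:3,:3].tolist())
for n in ("scene","top"):
    f=grab(n); save(f,n+".png"); np.save(n+".npy",f,allow_pickle=True)
    print(n,f["W"][:3,3])
    for l in ("model_a","model_c","rack","tray","bay_left","bay_right","model_a_bite","jar","resin_bottle","wax_block","rinse_cup"):
        if l.startswith("bay") or "bite" in l:
            r=[(np.round(x["position"],1),round(x["conf"],2)) for x in arm.spot_point(f,l)]
        else:
            r=[(np.round(x["bbox"]),round(x["conf"],2),world(f,x["bbox"][:2])[0]) for x in arm.spot_in(f,l)]
        print(l,r)
E
```

```text
pics
[0.1649 0.5764 0.2492] [[-0.0006413047627347734, 0.27518094446812524, 0.9613922386465537], [-0.0017040386441259658, 0.9613907398011585, -0.275181652144326], [-0.9999983424888768, -0.0018147248309538788, -0.00014762549678276615]]
scene [1.4739 0.1669 1.1904]
model_a [(array([417., 235.,  27.,  26.]), 0.85, array([0.4203, 0.223 , 0.0285])), (array([261., 227.,  24.,  26.]), 0.84, array([ 0.5308, -0.1676,  0.0895])), (array([402., 277.,  27.,  18.]), 0.67, array([0.5736, 0.1986, 0.0369])), (array([229., 223.,  26.,  24.]), 0.59, array([ 0.5321, -0.2529,  0.0874])), (array([230., 208.,  28.,  17.]), 0.54, array([ 0.4206, -0.2906,  0.0231]))]
model_c [(array([417., 235.,  27.,  26.]), 0.85, array([0.4203, 0.223 , 0.0285])), (array([261., 227.,  24.,  26.]), 0.84, array([ 0.5308, -0.1676,  0.0895])), (array([402., 277.,  27.,  18.]), 0.67, array([0.5736, 0.1986, 0.0369])), (array([229., 223.,  26.,  24.]), 0.59, array([ 0.5321, -0.2529,  0.0874])), (array([230., 208.,  28.,  17.]), 0.54, array([ 0.4206, -0.2906,  0.0231]))]
rack [(array([249., 251.,  83.,  45.]), 0.86, array([ 0.5433,
[... 1958 characters left out ...]
325.8, 184.8]), 0.46), (array([387.6, 252.1]), 0.38)]
model_a_bite [(array([389.5, 251.8]), 0.91), (array([206.9, 240.1]), 0.22)]
jar [(array([316., 255.,  14.,  17.]), 0.54, array([0.5254, 0.0072, 0.0381]))]
resin_bottle [(array([105., 256.,  55.,  28.]), 0.74, array([0.511 , 0.484 , 0.1207])), (array([403., 251.,  84.,  47.]), 0.62, array([ 0.541 , -0.2107,  0.0043])), (array([427., 258.,  33.,  18.]), 0.49, array([ 0.5204, -0.2472,  0.1138]))]
wax_block [(array([325., 185.,  31.,  24.]), 0.96, array([ 0.7029, -0.0129,  0.0255])), (array([105., 256.,  50.,  33.]), 0.59, array([0.5094, 0.4853, 0.1205]))]
rinse_cup [(array([539., 226.,  40.,  30.]), 0.72, array([ 0.6113, -0.5505,  0.0034]))]
```

```bash
python3 - <<'E'
from h import *
f=np.load("top.npy",allow_pickle=True).item(); g=np.load("scene.npy",allow_pickle=True).item()
a=cv2.resize(f["img"][195:325,185:455],None,fx=2.9,fy=2.9,interpolation=2)[:300]; a=cv2.resize(f["img"][200:320,190:460],(780,346)); b=cv2.resize(g["img"][195:310,210:460],(780,250))if 0 else cv2.resize(g["img"][200:312,200:460],(560,241))
b=cv2.copyMakeBorder(b,0,0,0,220,0); im=np.vstack([a,b]); cv2.imwrite("pics/crop.png",im[:,:,::-1])
E
```

```text
(no output)
```

View pics/crop.png

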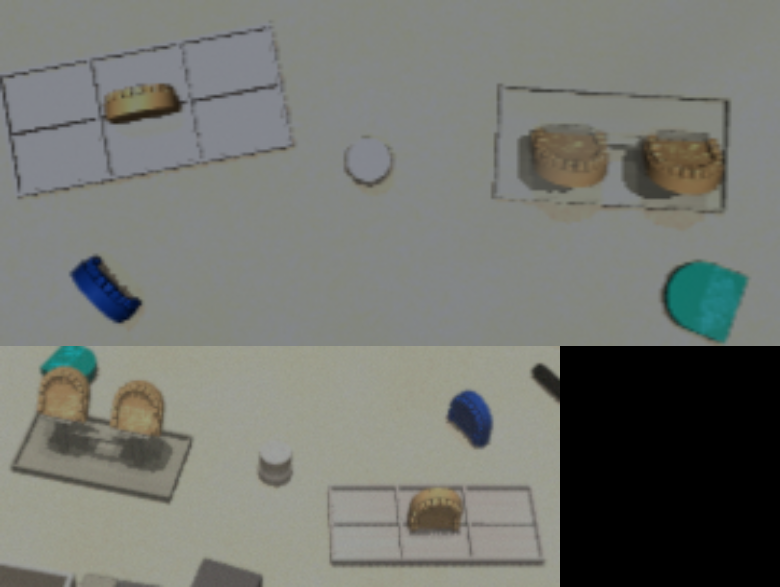

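View pics/top.png

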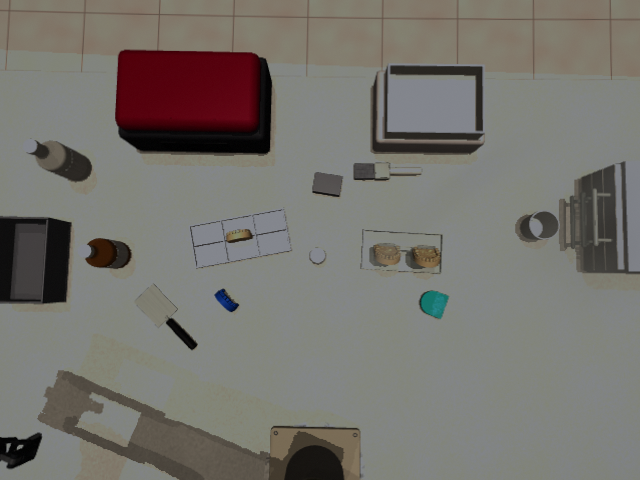

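```bash
python3 - <<'E'
from h import *
np.set_printoptions(precision=4,suppress=True)
f=np.load("top.npy",allow_pickle=True).item()
for n,c,h in (("tray",[(2,76),(272,27),(293,145),(18,196)],.012),("rack",[(500,87),(728,100),(724,212),(493,198)],.012)):
    px=np.array(c)/2.886+[190,200]; P=onz(f,px,h)[:,:2]
    e=P[0]-P[1]; e2=P[3]-P[2]; s=P[0]-P[3]; s2=P[1]-P[2]
    print(n,P.mean(0),[np.linalg.norm(v) for v in(e,e2,s,s2)],[np.degrees(np.arctan2(-v[0],v[1])) for v in (e,e2)],[np.degrees(np.arctan2(v[1],v[0])) for v in (s,s2)])
g=np.load("scene.npy",allow_pickle=True).item()
# cream models: colour mask + depth, both cams
for nm,q,boxes in (("top",f,[(384,255),(426,257),(239,236)]),("scene",g,[(261,227),(229,223),(402,277)])):
    hsv=cv2.cvtColor(q["img"],cv2.COLOR_RGB2HSV); m=(hsv[...,0]>5)&(hsv[...,0]<25)&(hsv[...,1]>75)
    for u,v in boxes:
        k=np.zeros_like(m); k[v-22:v+22,u-19:u+19]=1
        P=mask_pts(q,m&k); P=P[P[:,2]>.02]
        print(nm,(u,v),len(P),"lo",np.percentile(P,3,0),"hi",np.percentile(P,97,0),"mid",np.median(P,0))
E
```

```text
tray [0.5654 0.1967] [np.float64(0.23923840501806434), np.float64(0.24211546640833498), np.float64(0.10580076010557071), np.float64(0.10509491757361089)] [np.float64(11.47706904605252), np.float64(11.634611562216987)] [np.float64(9.899127024473943), np.float64(11.456750962271569)]
rack [ 0.5399 -0.2072] [np.float64(0.19748304051742113), np.float64(0.19880759027162284), np.float64(0.09667787496235283), np.float64(0.09699929643831146)] [np.float64(-2.213231936715785), np.float64(-2.307772939906694)] [np.float64(-2.8920985163860053), np.float64(-2.1076047063158057)]
top (384, 255) 350 lo [ 0.5072 -0.184   0.0699] hi [ 0.5472 -0.1323  0.1147] mid [ 0.5261 -0.1572  0.1023]
top (426, 257) 441 lo [ 0.5042 -0.2775  0.0681] hi [ 0.5441 -0.2227  0.1165] mid [ 0.5233 -0.2494  0.1   ]
top (239, 236) 171 lo [0.5567 0.1709 0.0236] hi [0.5833 0.2224 0.0663] mid [0.5676 0.1884 0.0565]
scene (261, 227) 455 lo [ 0.5151 -0.1865  0.0661] hi [ 0.5503 -0.1332  0.115 ] mid [ 0.5331 -0.1599  0.091 ]
scene (229, 223) 466 lo [ 0.5116 -0.2771  0.0671] hi [ 0.5469 -0.2251  0.1143] mid [ 0.5303 -0.2507  0.0896]
scene (402, 277) 332 lo [0.5609 0.1722 0.0226] hi [0.5868 0.2236 0.068 ] mid [0.575  0.1972 0.0513]
```

```bash
R='{"jaw":-1,"dx":-0.03,"dy":-0.652,"dz":0.561,"spin":76}'; python3 -m inch '[{"jaw":-1,"dx":-0.03,"dy":-0.652,"dz":0.561,"spin":76},{"jaw":-1,"dx":-0.03,"dy":-0.652,"dz":0.561,"spin":76},{"jaw":-1,"dx":-0.03,"dy":-0.652,"dz":0.561,"spin":76},{"jaw":-1,"dx":-0.03,"dy":-0.652,"dz":0.561,"spin":76},{"jaw":-1,"dx":-0.03,"dy":-0.652,"dz":0.561,"spin":76},{"jaw":-1,"dx":-0.03,"dy":-0.652,"dz":0.561,"spin":76},{"jaw":-1,"dx":-0.03,"dy":-0.652,"dz":0.561,"spin":76},{"jaw":-1,"dx":-0.03,"dy":-0.652,"dz":0.561,"spin":76},{"jaw":-1,"dx":-0.03,"dy":-0.652,"dz":0.561,"spin":76},{"jaw":-1,"dx":-0.03,"dy":-0.652,"dz":0.561,"spin":76},{"jaw":-1,"dx":-0.03,"dy":-0.652,"dz":0.561,"spin":76},{"jaw":-1,"dx":-0.03,"dy":-0.652,"dz":0.561,"spin":76}]'
cat > go.py <<'E'
# go.py x y z yawdeg(of tool y axis): prints needed tool shifts
import sys; from h import *
T=tool(); x,y,z,a=map(float,sys.argv[1:5]); d=T[:3,:3].T@(np.array([x,y,z])-T[:3,3])
yw=np.degrees(np.arctan2(T[1,1],T[0,1])); s=arm.state()
print("d",d.round(4),"spin",round((yw-a+180)%360-180,2),"pos",T[:3,3].round(4),"yaw",round(yw,2),"clock",round(s["clock"],2),"gap",round(s["finger_gap"],4),"F",np.round(s["contact_force"],2),"tilt",T[2,:].round(3))
E
python3 go.py .525 -.205 .28 -2.3
```

```text
clock: 2.2
ee_pos: [0.3745, 0.1211, 0.2682]
tcp_rot: [0.51, 0.49, -0.509, 0.49]
contact_force: [0.8, 0.3, 0.5]
finger_gap: 0.0851
d [-0.0117  0.1632  0.3199] spin 0.04 pos [0.3745 0.1211 0.2682] yaw -2.26 clock 2.2 gap 0.0851 F [0.8  0.29 0.53] tilt [-1.     0.001 -0.     0.268]
```

```bash
python3 -m inch '[{"jaw":-1,"dx":-0.012,"dy":0.145,"dz":0.32,"spin":0},{"jaw":-1,"dx":-0.012,"dy":0.145,"dz":0.32,"spin":0},{"jaw":-1,"dx":-0.012,"dy":0.145,"dz":0.32,"spin":0},{"jaw":-1,"dx":-0.012,"dy":0.145,"dz":0.32,"spin":0},{"jaw":-1,"dx":-0.012,"dy":0.145,"dz":0.32,"spin":0},{"jaw":-1,"dx":-0.012,"dy":0.145,"dz":0.32,"spin":0},{"jaw":-1,"dx":-0.012,"dy":0.145,"dz":0.32,"spin":0},{"jaw":-1,"dx":-0.012,"dy":0.145,"dz":0.32,"spin":0},{"jaw":-1,"dx":-0.012,"dy":0.145,"dz":0.32,"spin":0},{"jaw":-1,"dx":-0.012,"dy":0.145,"dz":0.32,"spin":0},{"jaw":-1,"dx":-0.012,"dy":0.145,"dz":0.32,"spin":0}]'
python3 - <<'E'
from h import *
np.set_printoptions(precision=4,suppress=True)
f=grab("wrist"); save(f,"w1.png"); np.save("w1.npy",f,allow_pickle=True)
print(arm.state()["ee_pos"],f["W"])
for l in ("model_a","rack"):
    for x in arm.outline_of(f,l):
        P=mask_pts(f,x["pixels"]); print(l,np.round(x["bbox"]),round(x["conf"],2),np.percentile(P,2,0),np.percentile(P,98,0))
E
```

```text
clock: 3.12
ee_pos: [0.5067, -0.2053, 0.2799]
tcp_rot: [0.511, 0.49, -0.51, 0.489]
contact_force: [0.0, 0.8, -0.8]
finger_gap: 0.0852
[ 0.5066 -0.2043  0.28  ] [[ 0.9991 -0.0393 -0.0128  0.5106]
 [-0.0413 -0.9477 -0.3164 -0.1242]
 [ 0.0003  0.3166 -0.9486  0.4036]
 [ 0.      0.      0.      1.    ]]
model_a [342. 257.  49.  64.] 0.75 [ 0.504  -0.278   0.0661] [ 0.5463 -0.2234  0.1144]
model_a [247. 269.  58.  59.] 0.71 [ 0.3848 -0.3145  0.0012] [ 0.4448 -0.2537  0.0231]
model_a [344. 164.  54.  70.] 0.56 [ 0.5073 -0.1881  0.066 ] [ 0.5506 -0.1328  0.1145]
model_a [335.   8.  35.  10.] 0.41 [ 0.5123 -0.0178 -0.001 ] [ 0.5397 -0.0108  0.0197]
rack [356. 195.  94. 171.] 0.81 [ 0.4944 -0.305   0.0015] [ 0.593  -0.111   0.0662]
```

View pics/w1.png

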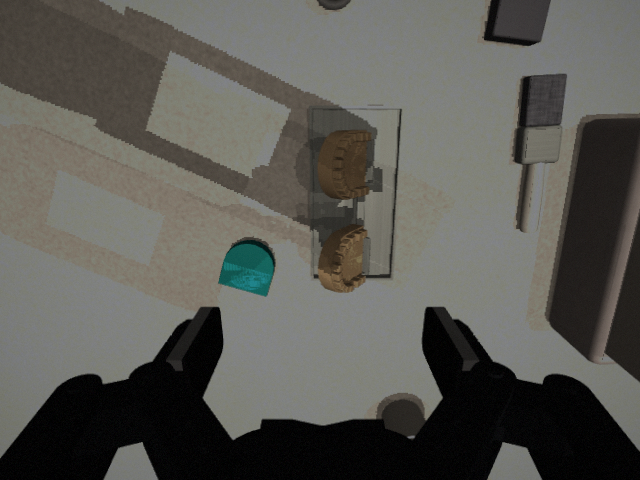

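```bash
python3 -m inch '[{"jaw":0,"dx":0.02,"dy":0.0115,"dz":-0.0465,"spin":0},{"jaw":0,"dx":0.05,"dy":0.0115,"dz":-0.0465,"spin":0},{"jaw":0,"dx":0.08,"dy":0.0115,"dz":-0.0465,"spin":0},{"jaw":0,"dx":0.11,"dy":0.0115,"dz":-0.0465,"spin":0},{"jaw":0,"dx":0.13,"dy":0.0115,"dz":-0.0465,"spin":0},{"jaw":0,"dx":0.13,"dy":0.0115,"dz":-0.0465,"spin":0},{"jaw":0,"dx":0.13,"dy":0.0115,"dz":-0.0465,"spin":0}]'
python3 go.py .520 -.159 .108 -2.3
python3 - <<'E'
from h import *
f=grab("wrist"); save(f,"w2.png")
E
```

```text
clock: 3.85
ee_pos: [0.5192, -0.1558, 0.1499]
tcp_rot: [0.509, 0.491, -0.509, 0.49]
contact_force: [-0.0, 0.1, 0.8]
finger_gap: 0.0429
d [0.0419 0.001  0.0032] spin 0.17 pos [ 0.5192 -0.1558  0.1499] yaw -2.13 clock 3.85 gap 0.0429 F [-0.01  0.15  0.82] tilt [-1.    -0.001 -0.002  0.15 ]
```

View pics/w2.png

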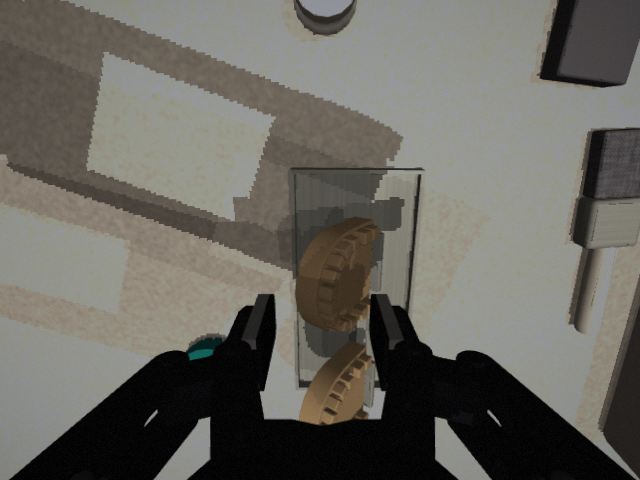

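```bash
python3 -m inch '[{"jaw":0,"dx":0.0,"dy":-0.001,"dz":0.004,"spin":0},{"jaw":0,"dx":0.015,"dy":-0.001,"dz":0.004,"spin":0},{"jaw":0,"dx":0.03,"dy":-0.001,"dz":0.004,"spin":0},{"jaw":0,"dx":0.042,"dy":-0.001,"dz":0.004,"spin":0},{"jaw":0,"dx":0.042,"dy":-0.001,"dz":0.004,"spin":0}]'
python3 go.py .546 -.161 .108 -2.3
python3 - <<'E'
from h import *
f=grab("wrist"); save(f,"w3.png")
E
```

```text
clock: 4.32
ee_pos: [0.5186, -0.1604, 0.1085]
tcp_rot: [0.51, 0.491, -0.509, 0.49]
contact_force: [-0.7, 0.1, -0.9]
finger_gap: 0.0431
d [ 0.0005  0.0274 -0.0004] spin 0.15 pos [ 0.5186 -0.1604  0.1085] yaw -2.15 clock 4.32 gap 0.0431 F [-0.71  0.12 -0.86] tilt [-1.     0.001 -0.001  0.109]
```

View pics/w3.png

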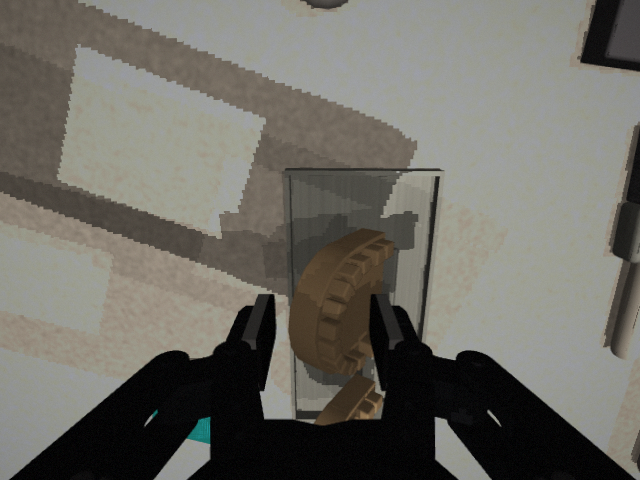

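```bash
python3 -m inch '[{"jaw":0,"dx":0.0,"dy":0.004,"dz":0,"spin":0},{"jaw":0,"dx":0,"dy":0.008,"dz":0,"spin":0},{"jaw":0,"dx":0,"dy":0.012,"dz":0,"spin":0},{"jaw":0,"dx":-0.001,"dy":0.016,"dz":0,"spin":0},{"jaw":0,"dx":-0.002,"dy":0.020,"dz":0,"spin":0},{"jaw":0,"dx":-0.003,"dy":0.024,"dz":0,"spin":0},{"jaw":0,"dx":-0.003,"dy":0.027,"dz":0,"spin":0},{"jaw":0,"dx":-0.003,"dy":0.027,"dz":0,"spin":0}]'
python3 go.py .546 -.161 .108 -2.3
python3 - <<'E'
from h import *
f=grab("wrist"); save(f,"w4.png")
E
```

```text
clock: 5.03
ee_pos: [0.5467, -0.1615, 0.1128]
tcp_rot: [0.51, 0.49, -0.509, 0.491]
contact_force: [-0.8, -0.5, -0.2]
finger_gap: 0.043
d [ 0.0048 -0.0007 -0.0005] spin 0.16 pos [ 0.5467 -0.1615  0.1128] yaw -2.14 clock 5.03 gap 0.043 F [-0.84 -0.5  -0.19] tilt [-1.     0.002 -0.001  0.113]
```

View pics/w4.png

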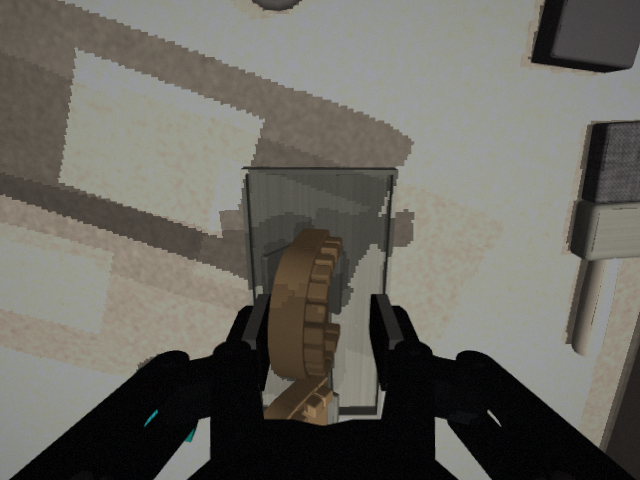

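```bash
python3 -m inch '[{"jaw":0.2,"dx":0,"dy":0,"dz":0,"spin":0},{"jaw":0.35,"dx":0,"dy":0,"dz":0,"spin":0},{"jaw":0.5,"dx":0,"dy":0,"dz":0,"spin":0},{"jaw":0.7,"dx":0,"dy":0,"dz":0,"spin":0},{"jaw":1,"dx":0,"dy":0,"dz":0,"spin":0},{"jaw":1,"dx":0,"dy":0,"dz":0,"spin":0},{"jaw":1,"dx":0,"dy":0,"dz":0,"spin":0},{"jaw":1,"dx":-0.01,"dy":0,"dz":0,"spin":0},{"jaw":1,"dx":-0.03,"dy":0,"dz":0,"spin":0},{"jaw":1,"dx":-0.06,"dy":0,"dz":0,"spin":0},{"jaw":1,"dx":-0.09,"dy":0,"dz":0,"spin":0},{"jaw":1,"dx":-0.09,"dy":0,"dz":0,"spin":0}]'
python3 go.py .5813 .1183 .2 11.5
python3 - <<'E'
from h import *
np.set_printoptions(precision=4,suppress=True)
f=grab("wrist"); save(f,"w5.png")
g=grab("scene"); np.save("s2.npy",g,allow_pickle=True)
T=tool()
for nm,q in (("w",f),("s",g)):
    hsv=cv2.cvtColor(q["img"],cv2.COLOR_RGB2HSV); m=(hsv[...,0]>5)&(hsv[...,0]<25)&(hsv[...,1]>75)
    P=(mask_pts(q,m)-T[:3,3])@T[:3,:3]
    P=P[(abs(P[:,1])<.04)&(abs(P[:,2])<.045)&(P[:,0]>-.02)&(P[:,0]<.08)]
    print(nm,len(P),np.percentile(P,2,0),np.percentile(P,98,0))
x0=int(270);cv2.imwrite("pics/s2.png",cv2.resize(np.hstack([f["img"][180:420,160:480],g["img"][150:270,200:360].repeat(2,0).repeat(2,1)]),None,fx=1.2,fy=1.2)[:,:,::-1])
E
```

```text
clock: 6.08
ee_pos: [0.5495, -0.1628, 0.2109]
tcp_rot: [0.511, 0.487, -0.507, 0.494]
contact_force: [0.6, -0.7, 1.6]
finger_gap: 0.0207
d [ 0.0104  0.0211 -0.2821] spin -13.63 pos [ 0.5495 -0.1628  0.2109] yaw -2.13 clock 6.08 gap 0.0207 F [ 0.61 -0.74  1.62] tilt [-1.     0.012  0.003  0.211]
w 7738 [-0.0174 -0.0074 -0.0286] [0.0344 0.0129 0.0177]
s 275 [-0.014  -0.0078 -0.0284] [0.0413 0.0164 0.0261]
```

View pics/s2.png

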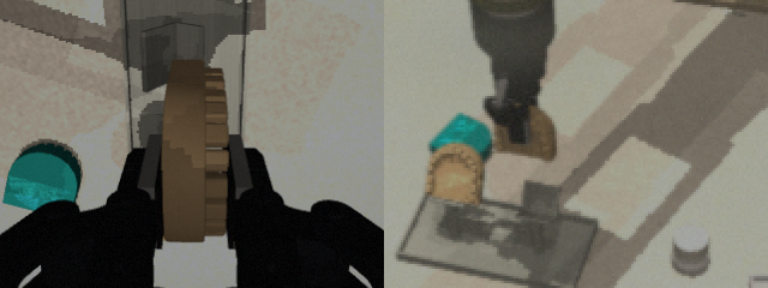

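```bash
python3 -m inch '[{"jaw":1,"dx":0,"dy":0.001,"dz":-0.015,"spin":-1},{"jaw":1,"dx":0,"dy":0.004,"dz":-0.05,"spin":-3},{"jaw":1,"dx":0,"dy":0.007,"dz":-0.085,"spin":-5},{"jaw":1,"dx":0,"dy":0.01,"dz":-0.12,"spin":-7},{"jaw":1,"dx":0,"dy":0.013,"dz":-0.155,"spin":-9},{"jaw":1,"dx":0,"dy":0.016,"dz":-0.19,"spin":-11},{"jaw":1,"dx":0,"dy":0.019,"dz":-0.225,"spin":-12.5},{"jaw":1,"dx":0,"dy":0.022,"dz":-0.255,"spin":-13.6},{"jaw":1,"dx":0,"dy":0.025,"dz":-0.275,"spin":-13.6},{"jaw":1,"dx":0,"dy":0.025,"dz":-0.2815,"spin":-13.6},{"jaw":1,"dx":0,"dy":0.025,"dz":-0.2815,"spin":-13.6},{"jaw":1,"dx":0,"dy":0.025,"dz":-0.2815,"spin":-13.6}]'
python3 go.py .585 .118 .1 11.5
python3 - <<'E'
from h import *
np.set_printoptions(precision=4,suppress=True)
f=grab("wrist"); save(f,"w6.png"); np.save("w6.npy",f,allow_pickle=True)
for l in ("bay_left","bay_right"):
    for x in arm.spot_point(f,l): print(l,np.round(x["position"]),round(x["conf"],2),onz(f,[x["position"]],.005))
g=grab("top")
for l in ("bay_left","bay_right"):
    for x in arm.spot_point(g,l): print("top",l,np.round(x["position"]),round(x["conf"],2),onz(g,[x["position"]],.005))
T=tool(); hsv=cv2.cvtColor(f["img"],cv2.COLOR_RGB2HSV); m=(hsv[...,0]>5)&(hsv[...,0]<25)&(hsv[...,1]>75)
Q=mask_pts(f,m); P=(Q-T[:3,3])@T[:3,:3]; k=(abs(P[:,1])<.04)&(abs(P[:,2])<.045)&(P[:,0]>-.03)&(P[:,0]<.08)
print(np.percentile(P[k],1,0),np.percentile(P[k],99,0)); C=Q[~k&(Q[:,2]>.02)]; print("c",np.percentile(C,2,0),np.percentile(C,98,0))
E
```

```text
clock: 7.18
ee_pos: [0.5824, 0.1179, 0.2043]
tcp_rot: [0.448, 0.546, -0.447, 0.549]
contact_force: [-0.3, -0.6, -0.4]
finger_gap: 0.0201
d [0.1043 0.0022 0.0002] spin -0.0 pos [0.5824 0.1179 0.2043] yaw 11.5 clock 7.18 gap 0.0201 F [-0.26 -0.65 -0.42] tilt [-1.     0.004  0.002  0.204]
bay_left [324.  15.] 0.92 [[0.5528 0.2779 0.005 ]]
bay_right [325. 209.] 0.59 [[0.5857 0.1214 0.005 ]]
top bay_left [208. 244.] 0.55 [[0.5509 0.2814 0.005 ]]
top bay_right [271. 231.] 0.62 [[0.5857 0.1219 0.005 ]]
[-0.0249 -0.0174 -0.0301] [0.0438 0.0107 0.0178]
c [0.5274 0.1084 0.0279] [0.7863 0.2728 0.2782]
```

View pics/w6.png

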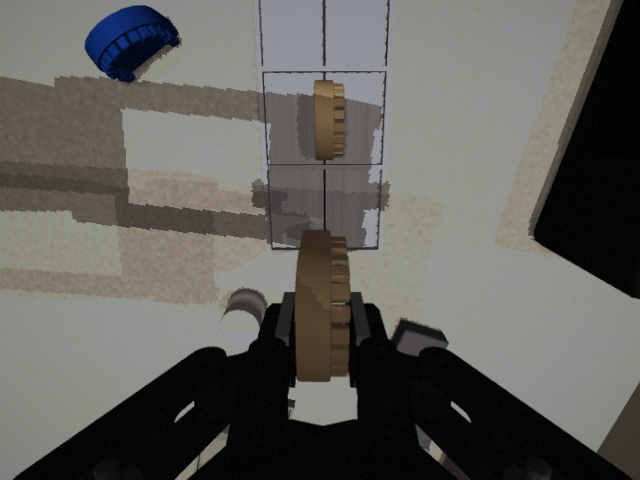

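```bash
python3 - <<'E'
from h import *
np.set_printoptions(precision=4,suppress=True)
f=np.load("w6.npy",allow_pickle=True).item()
L=onz(f,[(324.5,185),(324,120 if 0 else 40)],.005); print("line",L,np.degrees(np.arctan2(-(L[1]-L[0])[0],(L[1]-L[0])[1])))
P=onz(f,[(272,248),(379,248),(269,164),(383,164),(263,71),(385,71)],.012); print(P)
yh=np.array([-np.sin(.2007),np.cos(.2007)]);xh=np.array([yh[1],-yh[0]])
print("along y",P[:,:2]@yh,"x",P[:,:2]@xh,"line x",L[:,:2]@xh)
print("bays",[ (np.array(b)@xh,np.array(b)@yh) for b in ((.5813,.1183),(.5495,.2751),(.5857,.1214),(.5528,.2779))])
hsv=cv2.cvtColor(f["img"],cv2.COLOR_RGB2HSV); m=(hsv[...,0]>5)&(hsv[...,0]<25)&(hsv[...,1]>75)
m[:75]=0;m[165:]=0;m[:,:305]=0;m[:,352:]=0;Q=mask_pts(f,m);print("c x,y",np.percentile(Q[:,:2]@xh,[1,50,99]),np.percentile(Q[:,:2]@yh,[1,50,99]))
Q=onz(f,[(314,120)],.06);print("c back",Q[:,:2]@xh)
E
```

```text
line [[0.5805 0.1434 0.005 ]
 [0.5561 0.2604 0.005 ]] 11.823597812568893
[[0.5433 0.0756 0.012 ]
 [0.6434 0.0958 0.012 ]
 [0.5284 0.1531 0.012 ]
 [0.6272 0.1732 0.012 ]
 [0.5119 0.2267 0.012 ]
 [0.6099 0.2467 0.012 ]]
along y [-0.0343 -0.0344  0.0447  0.0447  0.1201  0.1202] x [0.5475 0.6496 0.5483 0.6491 0.5468 0.6469] line x [0.5975 0.5968]
bays [(np.float64(0.5932154569703222), np.float64(4.0143391317868976e-05)), (np.float64(0.593312685344995), np.float64(0.16003223865431254)), (np.float64(0.5981451384736985), np.float64(0.002200754479706589)), (np.float64(0.5971046402536455), np.float64(0.16211816242347632))]
c x,y [0.59   0.5996 0.6104] [0.0533 0.0822 0.1083]
c back [0.5892]
```

```bash
python3 go.py .5863 .1203 .06 11.6; python3 -m inch '[{"jaw":1,"dx":0.01,"dy":0.004,"dz":-0.0015,"spin":0},{"jaw":1,"dx":0.04,"dy":0.004,"dz":-0.0015,"spin":0},{"jaw":1,"dx":0.07,"dy":0.004,"dz":-0.0015,"spin":0},{"jaw":1,"dx":0.10,"dy":0.004,"dz":-0.0015,"spin":0},{"jaw":1,"dx":0.125,"dy":0.004,"dz":-0.0015,"spin":0},{"jaw":1,"dx":0.138,"dy":0.004,"dz":-0.0015,"spin":0},{"jaw":1,"dx":0.14,"dy":0.004,"dz":-0.0015,"spin":0},{"jaw":1,"dx":0.14,"dy":0.004,"dz":-0.0015,"spin":0}]'; python3 go.py .5863 .1203 .049 11.6
python3 - <<'E'
from h import *
np.set_printoptions(precision=4,suppress=True)
f=grab("scene"); save(f,"s3.png",(350,220,470,310),6); np.save("s3.npy",f,allow_pickle=True)
T=tool(); hsv=cv2.cvtColor(f["img"],cv2.COLOR_RGB2HSV); m=(hsv[...,0]>5)&(hsv[...,0]<25)&(hsv[...,1]>75)
yh=np.array([-np.sin(.2025),np.cos(.2025)]);xh=np.array([yh[1],-yh[0]])
Q=mask_pts(f,m);Q=np.c_[Q[:,:2]@xh,Q[:,:2]@yh,Q[:,2]]
for lo,hi in((-.04,.04),(.04,.125)):
    q=Q[(Q[:,1]>lo)&(Q[:,1]<hi)&(Q[:,2]<.1)&(Q[:,0]>.56)&(Q[:,0]<.64)];print(len(q),np.percentile(q,[2,50,98],0))
E
```

```text
d [ 0.1454  0.003  -0.0027] spin -0.22 pos [0.583  0.1172 0.2054] yaw 11.38 clock 7.48 gap 0.0205 F [-0.9  -0.22 -0.49] tilt [-1.     0.006  0.002  0.205]
clock: 8.15
ee_pos: [0.5871, 0.1192, 0.0647]
tcp_rot: [0.449, 0.546, -0.447, 0.549]
contact_force: [0.2, -0.3, 0.8]
finger_gap: 0.0202
d [ 0.0157 -0.0006 -0.0013] spin -0.24 pos [0.5871 0.1192 0.0647] yaw 11.36 clock 8.15 gap 0.0202 F [ 0.25 -0.27  0.81] tilt [-1.     0.004  0.002  0.065]
227 [[ 0.5924 -0.0311  0.0174]
 [ 0.6038 -0.0157  0.045 ]
 [ 0.6154  0.024   0.0768]]
396 [[0.5913 0.0507 0.011 ]
 [0.6034 0.0771 0.0455]
 [0.6126 0.1045 0.0678]]
```

View pics/s3.png

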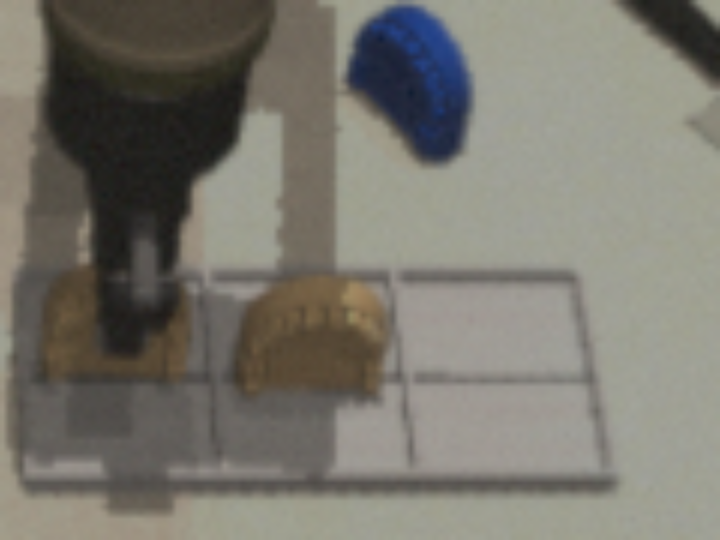

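```bash
python3 -m inch '[{"jaw":1,"dx":0.003,"dy":-0.0006,"dz":0,"spin":0},{"jaw":1,"dx":0.005,"dy":-0.0006,"dz":0,"spin":0},{"jaw":1,"dx":0.006,"dy":-0.0006,"dz":0,"spin":0},{"jaw":1,"dx":0.007,"dy":-0.0006,"dz":0,"spin":0},{"jaw":1,"dx":0.008,"dy":-0.0006,"dz":0,"spin":0},{"jaw":1,"dx":0.008,"dy":-0.0006,"dz":0,"spin":0}]'; python3 -m inch '[{"jaw":1,"dx":0.001,"dy":0,"dz":0,"spin":0},{"jaw":1,"dx":0.002,"dy":0,"dz":0,"spin":0},{"jaw":1,"dx":0.002,"dy":0,"dz":0,"spin":0}]'
```

```text
clock: 8.7
ee_pos: [0.5877, 0.1192, 0.0583]
tcp_rot: [0.449, 0.545, -0.447, 0.549]
contact_force: [0.5, 0.5, -0.2]
finger_gap: 0.0206
clock: 8.95
ee_pos: [0.5875, 0.1192, 0.056]
tcp_rot: [0.449, 0.545, -0.447, 0.549]
contact_force: [-0.7, 0.3, -0.4]
finger_gap: 0.0205
```

```bash
for i in 1; do python3 -m inch '[{"jaw":1,"dx":0.001,"dy":-0.001,"dz":0,"spin":0},{"jaw":1,"dx":0.002,"dy":-0.001,"dz":0,"spin":0},{"jaw":1,"dx":0.002,"dy":-0.001,"dz":0,"spin":0}]'; done;  python3 -m inch '[{"jaw":1,"dx":0.001,"dy":0,"dz":0,"spin":0},{"jaw":1,"dx":0.0015,"dy":0,"dz":0,"spin":0},{"jaw":1,"dx":0.0015,"dy":0,"dz":0,"spin":0}]'; python3 - <<'E'
from h import *
np.set_printoptions(precision=4,suppress=True)
f=grab("scene"); hsv=cv2.cvtColor(f["img"],cv2.COLOR_RGB2HSV); m=(hsv[...,0]>5)&(hsv[...,0]<25)&(hsv[...,1]>75)
yh=np.array([-np.sin(.2025),np.cos(.2025)]);xh=np.array([yh[1],-yh[0]])
Q=mask_pts(f,m);Q=np.c_[Q[:,:2]@xh,Q[:,:2]@yh,Q[:,2]]
for lo,hi in((-.04,.04),(.04,.125)):
    q=Q[(Q[:,1]>lo)&(Q[:,1]<hi)&(Q[:,2]<.1)&(Q[:,0]>.56)&(Q[:,0]<.64)];print(len(q),np.percentile(q,[0,2,50,98,100],0))
E
```

```text
clock: 9.2
ee_pos: [0.5867, 0.119, 0.0544]
tcp_rot: [0.449, 0.545, -0.447, 0.549]
contact_force: [-0.4, -0.1, 3.8]
finger_gap: 0.0201
clock: 9.45
ee_pos: [0.5869, 0.119, 0.0543]
tcp_rot: [0.449, 0.545, -0.447, 0.549]
contact_force: [-7.0, -1.2, 11.3]
finger_gap: 0.0202
214 [[ 0.5898 -0.0321  0.006 ]
 [ 0.5919 -0.0315  0.0093]
 [ 0.6034 -0.0162  0.0364]
 [ 0.6138  0.0242  0.0648]
 [ 0.6309  0.0259  0.0863]]
400 [[0.5859 0.0494 0.0057]
 [0.59   0.0513 0.0105]
 [0.6032 0.0783 0.0458]
 [0.6123 0.1046 0.067 ]
 [0.6142 0.106  0.0718]]
```

```bash
python3 -m inch '[{"jaw":1,"dx":-0.001,"dy":0,"dz":0,"spin":0},{"jaw":1,"dx":-0.001,"dy":0,"dz":0,"spin":0},{"jaw":0.5,"dx":-0.001,"dy":0,"dz":0,"spin":0},{"jaw":0.4,"dx":-0.001,"dy":0,"dz":0,"spin":0},{"jaw":0.2,"dx":-0.001,"dy":0,"dz":0,"spin":0},{"jaw":0,"dx":-0.001,"dy":0,"dz":0,"spin":0},{"jaw":-0.1,"dx":-0.001,"dy":0,"dz":0,"spin":0},{"jaw":-0.1,"dx":-0.001,"dy":0,"dz":0,"spin":0},{"jaw":-0.1,"dx":-0.001,"dy":0,"dz":0,"spin":0},{"jaw":-0.1,"dx":-0.02,"dy":0,"dz":0,"spin":0},{"jaw":-0.1,"dx":-0.055,"dy":0,"dz":0,"spin":0},{"jaw":-0.1,"dx":-0.09,"dy":0,"dz":0,"spin":0}]'; python3 go.py .515 -.25 .2 -2.3; python3 - <<'E'
from h import *
np.set_printoptions(precision=4,suppress=True)
f=grab("scene"); hsv=cv2.cvtColor(f["img"],cv2.COLOR_RGB2HSV); m=(hsv[...,0]>5)&(hsv[...,0]<25)&(hsv[...,1]>75)
yh=np.array([-np.sin(.2025),np.cos(.2025)]);xh=np.array([yh[1],-yh[0]])
Q=mask_pts(f,m);Q=np.c_[Q[:,:2]@xh,Q[:,:2]@yh,Q[:,2]]
for lo,hi in((-.04,.04),(.04,.125)):
    q=Q[(Q[:,1]>lo)&(Q[:,1]<hi)&(Q[:,2]<.1)&(Q[:,0]>.56)&(Q[:,0]<.64)];print(len(q),np.percentile(q,[0,2,50,98,100],0))
w=grab("wrist"); save(f,"s4.png",(350,220,470,310),3); a=cv2.imread("pics/s4.png"); b=w["img"][60:420,160:480,::-1]; b=cv2.resize(b,None,fx=.75,fy=.75); cv2.imwrite("pics/s4.png",np.hstack([a,b]))
E
```

```text
clock: 10.5
ee_pos: [0.5846, 0.1189, 0.1434]
tcp_rot: [0.448, 0.546, -0.448, 0.548]
contact_force: [1.5, -0.9, 1.2]
finger_gap: 0.0469
d [-0.0562 -0.1409  0.3481] spin 13.67 pos [0.5846 0.1189 0.1434] yaw 11.37 clock 10.5 gap 0.0469 F [ 1.51 -0.87  1.17] tilt [-1.     0.003  0.002  0.143]
410 [[ 0.5868 -0.0322  0.0021]
 [ 0.5906 -0.0308  0.0093]
 [ 0.6036 -0.0039  0.0448]
 [ 0.6128  0.024   0.0676]
 [ 0.6157  0.0267  0.0706]]
394 [[0.5874 0.0495 0.0063]
 [0.5911 0.051  0.0107]
 [0.6032 0.0776 0.0461]
 [0.6116 0.1044 0.0685]
 [0.6143 0.1059 0.0737]]
```

View pics/s4.png

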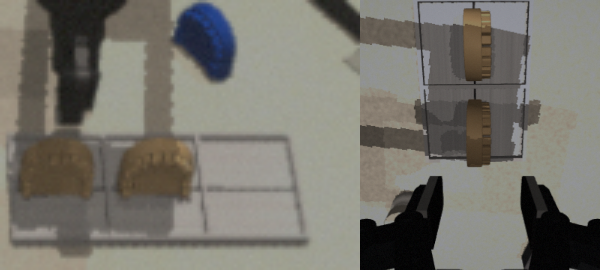

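```bash
python3 -m inch '[{"jaw":0,"dx":-0.03,"dy":-0.005,"dz":0.012,"spin":1},{"jaw":0,"dx":-0.045,"dy":-0.14,"dz":0.348,"spin":13.6},{"jaw":0,"dx":-0.045,"dy":-0.14,"dz":0.348,"spin":13.6},{"jaw":0,"dx":-0.045,"dy":-0.14,"dz":0.348,"spin":13.6},{"jaw":0,"dx":-0.045,"dy":-0.14,"dz":0.348,"spin":13.6},{"jaw":0,"dx":-0.045,"dy":-0.14,"dz":0.348,"spin":13.6},{"jaw":0,"dx":-0.045,"dy":-0.14,"dz":0.348,"spin":13.6},{"jaw":0,"dx":-0.045,"dy":-0.14,"dz":0.348,"spin":13.6},{"jaw":0,"dx":-0.045,"dy":-0.14,"dz":0.348,"spin":13.6},{"jaw":0,"dx":-0.045,"dy":-0.14,"dz":0.348,"spin":13.6},{"jaw":0,"dx":-0.045,"dy":-0.14,"dz":0.348,"spin":13.6},{"jaw":0,"dx":-0.045,"dy":-0.14,"dz":0.348,"spin":13.6}]'; python3 go.py .5148 -.2507 .1085 -2.2; python3 - <<'E'
from h import *
np.set_printoptions(precision=4,suppress=True)
for n in("wrist","top","scene"):
    f=grab(n)
    for x in arm.outline_of(f,"model_a"):
        P=mask_pts(f,x["pixels"])
        if len(P) and P[:,1].mean()<-.1 and P[:,2].max()>.07: P=P[(P[:,2]>.04)&(P[:,2]<.13)]; print(n,np.percentile(P,2,0),np.percentile(P,98,0))
E
```

```text
clock: 11.6
ee_pos: [0.5206, -0.2508, 0.1953]
tcp_rot: [0.515, 0.485, -0.506, 0.494]
contact_force: [1.3, 0.9, 0.5]
finger_gap: 0.0427
d [ 0.0867 -0.0074  0.0003] spin -0.22 pos [ 0.5206 -0.2508  0.1953] yaw -2.42 clock 11.6 gap 0.0427 F [1.3  0.89 0.54] tilt [-1.     0.019 -0.001  0.195]
wrist [ 0.5038 -0.2781  0.0656] [ 0.5469 -0.2234  0.1143]
top [ 0.5043 -0.2627  0.0659] [ 0.5461 -0.2214  0.1156]
scene [ 0.51   -0.2805  0.065 ] [ 0.5473 -0.2239  0.1156]
scene [ 0.5009 -0.2747  0.1023] [ 0.516  -0.2335  0.1128]
```

```bash
python3 -m inch '[{"jaw":0,"dx":0.01,"dy":-0.006,"dz":0.001,"spin":0},{"jaw":0,"dx":0.03,"dy":-0.006,"dz":0.001,"spin":0},{"jaw":0,"dx":0.045,"dy":-0.006,"dz":0.001,"spin":0},{"jaw":0,"dx":0.045,"dy":-0.006,"dz":0.001,"spin":0}]'; python3 go.py .5148 -.251 .1085 -2.2
```

```text
clock: 12.23
ee_pos: [0.5146, -0.2465, 0.1466]
tcp_rot: [0.513, 0.489, -0.504, 0.494]
contact_force: [-0.6, 0.9, -0.6]
finger_gap: 0.0424
d [ 0.0381 -0.0002  0.0046] spin 0.16 pos [ 0.5146 -0.2465  0.1466] yaw -2.04 clock 12.23 gap 0.0424 F [-0.57  0.93 -0.61] tilt [-1.     0.014 -0.004  0.147]
```

```bash
python3 -m inch '[{"jaw":0,"dx":0.003,"dy":0,"dz":0.0046,"spin":0},{"jaw":0,"dx":0.015,"dy":0,"dz":0.0046,"spin":0},{"jaw":0,"dx":0.03,"dy":0,"dz":0.0046,"spin":0},{"jaw":0,"dx":0.038,"dy":0,"dz":0.0046,"spin":0},{"jaw":0,"dx":0.038,"dy":0,"dz":0.0046,"spin":0}]'; python3 go.py .543 -.252 .1115 -2.2
```

```text
clock: 12.65
ee_pos: [0.5139, -0.2503, 0.1064]
tcp_rot: [0.513, 0.49, -0.505, 0.492]
contact_force: [0.8, 0.6, 0.2]
finger_gap: 0.0428
d [-0.0048  0.0292  0.0007] spin 0.16 pos [ 0.5139 -0.2503  0.1064] yaw -2.04 clock 12.65 gap 0.0428 F [0.8  0.6  0.16] tilt [-1.     0.011 -0.006  0.106]
```

```bash
python3 -m inch '[{"jaw":0,"dx":-0.002,"dy":0.004,"dz":0.001,"spin":0},{"jaw":0,"dx":-0.003,"dy":0.008,"dz":0.001,"spin":0},{"jaw":0,"dx":-0.004,"dy":0.012,"dz":0.001,"spin":0},{"jaw":0,"dx":-0.004,"dy":0.016,"dz":0.001,"spin":0},{"jaw":0,"dx":-0.005,"dy":0.020,"dz":0.001,"spin":0},{"jaw":0,"dx":-0.006,"dy":0.024,"dz":0.001,"spin":0},{"jaw":0,"dx":-0.006,"dy":0.029,"dz":0.001,"spin":0},{"jaw":0,"dx":-0.006,"dy":0.029,"dz":0.001,"spin":0}]'; python3 go.py .543 -.252 .1115 -2.2; python3 - <<'E'
from h import *
f=grab("wrist"); g=grab("scene")
cv2.imwrite("pics/s5.png",np.hstack([f["img"][180:420,160:480],g["img"][150:270,180:340].repeat(2,0).repeat(2,1)])[:,:,::-1])
E
```

```text
clock: 13.32
ee_pos: [0.5439, -0.2524, 0.1131]
tcp_rot: [0.513, 0.489, -0.504, 0.493]
contact_force: [1.1, 0.8, 0.0]
finger_gap: 0.0428
d [ 0.0016 -0.0009 -0.0004] spin 0.18 pos [ 0.5439 -0.2524  0.1131] yaw -2.02 clock 13.32 gap 0.0428 F [1.05 0.78 0.02] tilt [-1.     0.012 -0.005  0.113]
```

View pics/s5.png

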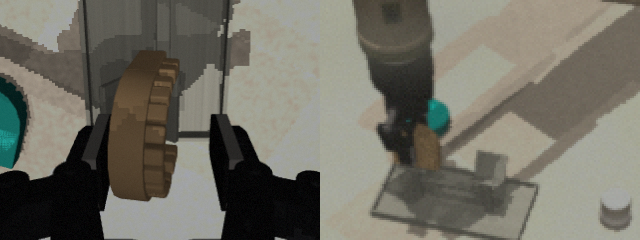

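```bash
python3 -m inch '[{"jaw":0.2,"dx":0,"dy":0,"dz":0,"spin":0},{"jaw":0.35,"dx":0,"dy":0,"dz":0,"spin":0},{"jaw":0.5,"dx":0,"dy":0,"dz":0,"spin":0},{"jaw":0.7,"dx":0,"dy":0,"dz":0,"spin":0},{"jaw":1,"dx":0,"dy":0,"dz":0,"spin":0},{"jaw":1,"dx":0,"dy":0,"dz":0,"spin":0},{"jaw":1,"dx":0,"dy":0,"dz":0,"spin":0},{"jaw":1,"dx":-0.01,"dy":0,"dz":0,"spin":0},{"jaw":1,"dx":-0.03,"dy":0,"dz":0,"spin":0},{"jaw":1,"dx":-0.06,"dy":0,"dz":0,"spin":0},{"jaw":1,"dx":-0.09,"dy":0,"dz":0,"spin":0},{"jaw":1,"dx":-0.09,"dy":0,"dz":0,"spin":0}]'
python3 go.py .57 .12 .21 11.6
python3 - <<'E'
from h import *
np.set_printoptions(precision=4,suppress=True)
T=tool()
for n in("wrist","scene"):
    q=grab(n); hsv=cv2.cvtColor(q["img"],cv2.COLOR_RGB2HSV); m=(hsv[...,0]>5)&(hsv[...,0]<25)&(hsv[...,1]>75)
    P=(mask_pts(q,m)-T[:3,3])@T[:3,:3]
    P=P[(abs(P[:,1])<.04)&(abs(P[:,2])<.045)&(P[:,0]>-.02)&(P[:,0]<.08)]
    print(n,len(P),np.percentile(P,2,0),np.percentile(P,98,0))
E
```

```text
clock: 14.42
ee_pos: [0.5454, -0.2545, 0.2113]
tcp_rot: [0.514, 0.486, -0.503, 0.496]
contact_force: [1.4, -0.9, 0.4]
finger_gap: 0.0202
d [ 0.0016  0.0114 -0.3752] spin -13.61 pos [ 0.5454 -0.2545  0.2113] yaw -2.01 clock 14.42 gap 0.0202 F [ 1.43 -0.89  0.44] tilt [-1.     0.021 -0.     0.211]
wrist 7721 [-0.0121 -0.0096 -0.0284] [0.0393 0.0108 0.0175]
scene 268 [-0.0083 -0.0106 -0.0279] [0.0476 0.0116 0.0258]
```

```bash
python3 -m inch '[{"jaw":1,"dx":0,"dy":0,"dz":-0.015,"spin":-1},{"jaw":1,"dx":0,"dy":-0.001,"dz":-0.05,"spin":-3},{"jaw":1,"dx":0,"dy":-0.001,"dz":-0.085,"spin":-5},{"jaw":1,"dx":0,"dy":-0.002,"dz":-0.12,"spin":-7},{"jaw":1,"dx":0,"dy":-0.003,"dz":-0.155,"spin":-9},{"jaw":1,"dx":0,"dy":-0.003,"dz":-0.19,"spin":-11},{"jaw":1,"dx":0,"dy":-0.004,"dz":-0.225,"spin":-12.5},{"jaw":1,"dx":0,"dy":-0.005,"dz":-0.26,"spin":-13.6},{"jaw":1,"dx":0,"dy":-0.005,"dz":-0.295,"spin":-13.6},{"jaw":1,"dx":0,"dy":-0.006,"dz":-0.33,"spin":-13.6},{"jaw":1,"dx":0,"dy":-0.007,"dz":-0.365,"spin":-13.6},{"jaw":1,"dx":0,"dy":-0.007,"dz":-0.40,"spin":-13.6}]' ; python3 go.py .5545 .2777 .2 11.6
```

```text
clock: 15.52
ee_pos: [0.549, 0.1489, 0.2054]
tcp_rot: [0.45, 0.545, -0.443, 0.551]
contact_force: [0.5, -0.3, -1.3]
finger_gap: 0.02
d [ 0.0058  0.0314 -0.1251] spin 0.04 pos [0.549  0.1489 0.2054] yaw 11.64 clock 15.52 gap 0.02 F [ 0.55 -0.25 -1.28] tilt [-1.     0.014  0.     0.205]
```

```bash
python3 -m inch '[{"jaw":1,"dx":0.005,"dy":0.01,"dz":-0.035,"spin":0},{"jaw":1,"dx":0.005,"dy":0.02,"dz":-0.07,"spin":0},{"jaw":1,"dx":0.005,"dy":0.03,"dz":-0.10,"spin":0},{"jaw":1,"dx":0.005,"dy":0.0314,"dz":-0.12,"spin":0},{"jaw":1,"dx":0.01,"dy":0.0314,"dz":-0.125,"spin":0},{"jaw":1,"dx":0.03,"dy":0.0314,"dz":-0.125,"spin":0},{"jaw":1,"dx":0.06,"dy":0.0314,"dz":-0.125,"spin":0},{"jaw":1,"dx":0.09,"dy":0.0314,"dz":-0.125,"spin":0},{"jaw":1,"dx":0.11,"dy":0.0314,"dz":-0.125,"spin":0},{"jaw":1,"dx":0.12,"dy":0.0314,"dz":-0.125,"spin":0},{"jaw":1,"dx":0.12,"dy":0.0314,"dz":-0.125,"spin":0},{"jaw":1,"dx":0.12,"dy":0.0314,"dz":-0.125,"spin":0}]' ; python3 go.py .5545 .2777 .07 11.6
cat > m.py <<'E'
from h import *
np.set_printoptions(precision=4,suppress=True)
f=grab("scene"); hsv=cv2.cvtColor(f["img"],cv2.COLOR_RGB2HSV); m=(hsv[...,0]>5)&(hsv[...,0]<25)&(hsv[...,1]>75)
yh=np.array([-np.sin(.2025),np.cos(.2025)]);xh=np.array([yh[1],-yh[0]])
Q=mask_pts(f,m);Q=np.c_[Q[:,:2]@xh,Q[:,:2]@yh,Q[:,2]]
for lo,hi in((-.04,.04),(.04,.119),(.12,.2)):
    q=Q[(Q[:,1]>lo)&(Q[:,1]<hi)&(Q[:,2]<.1)&(Q[:,0]>.56)&(Q[:,0]<.64)];print(len(q),np.percentile(q,[2,50,98],0).tolist())
E
python3 m.py
```

```text
clock: 16.52
ee_pos: [0.5555, 0.2776, 0.0854]
tcp_rot: [0.45, 0.545, -0.443, 0.551]
contact_force: [0.3, -0.5, 0.2]
finger_gap: 0.0205
d [ 0.0154 -0.0012 -0.0003] spin 0.04 pos [0.5555 0.2776 0.0854] yaw 11.64 clock 16.52 gap 0.0205 F [ 0.26 -0.48  0.17] tilt [-1.     0.012  0.     0.085]
394 [[0.5916238388493882, -0.02990172205925026, 0.010436704435126115], [0.6035303862900918, -0.0038314856931133557, 0.047057776520433525], [0.6122950739931822, 0.02382120858497746, 0.06750020439313009]]
395 [[0.589858181428119, 0.05132399656258049, 0.010137731244411086], [0.603188632388765, 0.07852219738414609, 0.046488795868928845], [0.6124536940500677, 0.10490150072095554, 0.06809405983619449]]
241 [[0.5898381038385059, 0.128702043368512, 0.03971380130812654], [0.6039921691220034, 0.14421615089368922, 0.0659195886996593], [0.6181902471410917, 0.1831452937923469, 0.0954794990537815]]
```

```bash
python3 -m inch '[{"jaw":1,"dx":0.005,"dy":-0.001,"dz":-0.002,"spin":0},{"jaw":1,"dx":0.012,"dy":-0.001,"dz":-0.002,"spin":0},{"jaw":1,"dx":0.018,"dy":-0.001,"dz":-0.002,"spin":0},{"jaw":1,"dx":0.022,"dy":-0.001,"dz":-0.002,"spin":0},{"jaw":1,"dx":0.023,"dy":-0.001,"dz":-0.002,"spin":0},{"jaw":1,"dx":0.023,"dy":-0.001,"dz":-0.002,"spin":0}]'; python3 -m inch '[{"jaw":1,"dx":0.001,"dy":0,"dz":0,"spin":0},{"jaw":1,"dx":0.002,"dy":0,"dz":0,"spin":0},{"jaw":1,"dx":0.002,"dy":0,"dz":0,"spin":0}]'; python3 m.py
```

```text
clock: 17.07
ee_pos: [0.5551, 0.2796, 0.0631]
tcp_rot: [0.45, 0.545, -0.443, 0.551]
contact_force: [-0.2, 0.4, -0.0]
finger_gap: 0.0203
clock: 17.32
ee_pos: [0.5551, 0.2796, 0.0611]
tcp_rot: [0.45, 0.545, -0.443, 0.551]
contact_force: [1.0, -0.0, -0.2]
finger_gap: 0.0204
390 [[0.5908493661351468, -0.029774671587573544, 0.011578529164676254], [0.6037197255130291, -0.0033935185080240368, 0.04702756639363914], [0.6124988134752112, 0.023423278849087438, 0.06776872384343025]]
396 [[0.5904994235089489, 0.051485678138558505, 0.011957484842298794], [0.6031646951060894, 0.07747698807374741, 0.047380821455707434], [0.6126700306550424, 0.1044823647165553, 0.06693485993198485]]
227 [[0.5904754390184536, 0.13101180091914752, 0.015915370168387354], [0.6034033643361095, 0.14558212754969982, 0.04254963308800219], [0.621453157028711, 0.18453971254451781, 0.07392141987217296]]
```

```bash
python3 -m inch '[{"jaw":1,"dx":0.001,"dy":0,"dz":0,"spin":0},{"jaw":1,"dx":0.002,"dy":0,"dz":0,"spin":0},{"jaw":1,"dx":0.003,"dy":0,"dz":0,"spin":0},{"jaw":1,"dx":0.003,"dy":0,"dz":0,"spin":0}]';  python3 -m inch '[{"jaw":1,"dx":0.001,"dy":0,"dz":0,"spin":0},{"jaw":1,"dx":0.0015,"dy":0,"dz":0,"spin":0},{"jaw":1,"dx":0.0015,"dy":0,"dz":0,"spin":0}]'
```

```text
clock: 17.7
ee_pos: [0.555, 0.2796, 0.0579]
tcp_rot: [0.45, 0.545, -0.443, 0.551]
contact_force: [-0.9, 0.0, -0.2]
finger_gap: 0.0201
clock: 17.95
ee_pos: [0.5549, 0.2795, 0.0562]
tcp_rot: [0.45, 0.545, -0.443, 0.551]
contact_force: [-0.2, 0.3, 0.3]
finger_gap: 0.0203
```

```bash
python3 -m inch '[{"jaw":1,"dx":0.0008,"dy":0,"dz":0,"spin":0},{"jaw":1,"dx":0.0015,"dy":0,"dz":0,"spin":0},{"jaw":1,"dx":0.0015,"dy":0,"dz":0,"spin":0}]'
```

```text
clock: 18.2
ee_pos: [0.555, 0.2795, 0.0547]
tcp_rot: [0.45, 0.545, -0.443, 0.551]
contact_force: [-0.5, -0.3, 0.4]
finger_gap: 0.0206
```

```bash
python3 m.py
```

```text
389 [[0.5899815424980497, -0.030070670277897584, 0.009721871608442862], [0.6035550844792055, -0.0036587533925947677, 0.047585855939131116], [0.6122863955988656, 0.022724576569628004, 0.06847975222436892]]
402 [[0.589108515413873, 0.051676429324993986, 0.010815784354303148], [0.6034290119844155, 0.078197343271721, 0.0472256559802362], [0.6128144121889559, 0.10468226135396819, 0.06781856771858573]]
234 [[0.5906671404690753, 0.1308463094300999, 0.008908812680986755], [0.6034007572693643, 0.14593841661533874, 0.03617756437126218], [0.6174852912553347, 0.1852994849938952, 0.06600659160198252]]
```

Close to the floor but no contact force yet; another 1.5 mm.

```bash
python3 -m inch '[{"jaw":1,"dx":0.0008,"dy":0,"dz":0,"spin":0},{"jaw":1,"dx":0.0015,"dy":0,"dz":0,"spin":0},{"jaw":1,"dx":0.0015,"dy":0,"dz":0,"spin":0}]'
```

```text
clock: 18.5
ee_pos: [0.5555, 0.2797, 0.0545]
tcp_rot: [0.451, 0.545, -0.443, 0.551]
contact_force: [-2.9, -1.9, 8.5]
finger_gap: 0.021
```

```bash
python3 -m inch '[{"jaw":1,"dx":-0.0005,"dy":0,"dz":0,"spin":0},{"jaw":1,"dx":-0.0005,"dy":0,"dz":0,"spin":0},{"jaw":0.5,"dx":-0.0005,"dy":0,"dz":0,"spin":0},{"jaw":0.4,"dx":-0.0005,"dy":0,"dz":0,"spin":0},{"jaw":0.2,"dx":-0.0005,"dy":0,"dz":0,"spin":0},{"jaw":0,"dx":-0.0005,"dy":0,"dz":0,"spin":0},{"jaw":-0.1,"dx":-0.0005,"dy":0,"dz":0,"spin":0},{"jaw":-0.1,"dx":-0.0005,"dy":0,"dz":0,"spin":0},{"jaw":-0.1,"dx":-0.0005,"dy":0,"dz":0,"spin":0},{"jaw":-0.1,"dx":-0.02,"dy":0,"dz":0,"spin":0},{"jaw":-0.1,"dx":-0.055,"dy":0,"dz":0,"spin":0},{"jaw":-0.1,"dx":-0.09,"dy":0,"dz":0,"spin":0}]'; python3 -m inch '[{"jaw":-0.1,"dx":-0.04,"dy":0,"dz":0,"spin":0},{"jaw":-0.1,"dx":-0.08,"dy":0,"dz":0,"spin":0},{"jaw":-0.1,"dx":-0.08,"dy":0,"dz":0,"spin":0},{"jaw":-0.1,"dx":-0.08,"dy":0,"dz":0,"spin":0}]'; python3 m.py; python3 - <<'E'
from h import *
f=grab("scene"); w=grab("top")
save(f,"s6.png",(350,220,470,310),4); a=cv2.imread("pics/s6.png"); b=cv2.resize(w["img"][195:285,180:300,::-1],(320,240)); b=cv2.copyMakeBorder(b,0,120,0,0,0); cv2.imwrite("pics/s6.png",np.hstack([a,b]))
E
```

```text
clock: 19.5
ee_pos: [0.5527, 0.2788, 0.1435]
tcp_rot: [0.449, 0.546, -0.444, 0.55]
contact_force: [0.8, 1.1, 0.2]
finger_gap: 0.0471
clock: 19.83
ee_pos: [0.5541, 0.2796, 0.228]
tcp_rot: [0.452, 0.544, -0.442, 0.552]
contact_force: [-0.5, 0.8, -0.4]
finger_gap: 0.0469
391 [[0.5906393385244301, -0.029952356752786614, 0.010591303359853966], [0.6031121844862688, -0.003656620500974311, 0.04639320771433186], [0.6132203726214592, 0.023318373216343283, 0.0674417461134118]]
395 [[0.5902686630231063, 0.05173272032354496, 0.009704396650614556], [0.6028250097892485, 0.07851722333050654, 0.04546177840640153], [0.6126660724903422, 0.10448203207041117, 0.06704602653831962]]
406 [[0.5926439957158894, 0.13087911123820478, 0.011165897570780148], [0.6046924071386449, 0.15776388267544614, 0.04418615667148118], [0.61351566212327, 0.1854699150864212, 0.0668340156101845]]
```

View pics/s6.png

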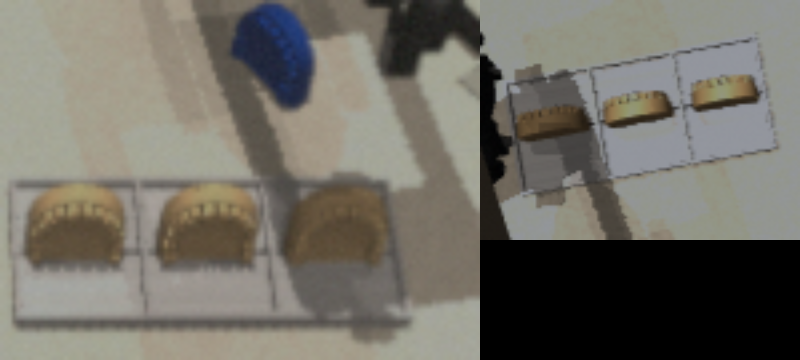

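```bash
python3 -c "
from station import arm; print(arm.close_job())"
```

```text
the job is handed in; nothing more can be done
None
```

I stood both cream models upright on their heels in the two outer bays, teeth facing the tray's +x like the middle model, and handed the job in at about 20 s on the clock. The left-hand model on the rack went to the right bay and the other to the left bay.

For each model, I pushed its overhanging top upright against one finger while it was still in its cradle. I then pinched it from back to teeth, lowered it until the wrist felt the floor (about 8–11 N), opened the jaws and lifted straight off.

- **Position:** The last scene camera check put the two models 82 mm and 79 to 80 mm from the middle model along the row. All three are in line within about 2 mm across it, and at the same height. That leaves margin on the 12 mm tolerance.
- **Attitude:** The last picture shows all three upright and facing the same way. The heights agree, but I did not measure each model's tilt or facing angle.
- **Other things:** The middle model's measured position stayed the same within about 1 mm. I did not recheck the other objects, and saw no sign in the pictures or forces that I touched any of them. The blue and turquoise look-alikes were left alone.
- **Disagreements:** The top and wrist cameras differed by about 4 mm on where the tray's dark line lies. I took a value between them and checked the placing against the middle model in a single camera.

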